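# Pack and lift the repair carrier

## Robot

A 6-joint arm with a two-finger parallel gripper is mounted at the origin on the work surface. World frame = base frame: x ahead of the robot, y to its left, z up, the work surface at z = 0. Lengths are in m, angles in degrees, forces in N, time in s.
With the tool pointing down it reaches from about 0.375 to 0.825 m from the base axis. Payload 5.5 kg.
Tool frame: the origin (TCP) lies at the very end of the fingers, on their centre line; the grasp point (between the pads) lies ctrl.pinch_z behind it (ctrl.pinch_z is the distance from the TCP to the grasp point, in m); z points along the fingers, y is the line along which they close (so a half turn about z gives the same grasp; the last joint's range is limited). The gripper opens to 85 mm and grips with 20 to 120 N. Pads are 22 mm wide; open, the fingers measure 114 mm over their backs; the gripper's body (76 mm by 85 mm) begins 54 mm behind the grasp point. The pads swing forward as they close: fully open they stand 13 mm farther back than shut.
Start: joints at [72.479, 17.962, -2.699, 69.339, 0, 90], TCP at [0.181, 0.572, 0.231] pointing down, gripper open.
Joint ranges: [-152.73, 152.73], [-39.44, 99.34], [-58.76, 71.6], [-118.89, 123.64], [-81.53, 83.1], [-180, 180]. Speed limits (degrees/s): [136.94, 136.94, 172.46, 180, 180, 180].

## Interface

Orientations are given as [roll, pitch, yaw] about the fixed x, y, z axes, in that order (R = Rz(yaw) Ry(pitch) Rx(roll)).
In Python, from cell import ctrl, cams, ticket gives the robot as it stands.
- The arm moves only by the tool jog_arm, never from a script. Its argument "deltas" is a list of rows, each a list of 3 entries, a list of its own where there are three numbers: the shift along the world's x, y, z in mm, then the turn about the world's z in rad, then the finger opening in mm, from 0 to 85.4. A call has 1 to 20 rows; each row shifts and turns the commanded pose from where the row before left it; what a row does not reach is not made up. A row lasts 1/8 s, in which the tool goes at most 62.5 mm and 10.7 degrees, less where a joint would pass 70% of its speed; a pose out of reach is approached as far as the arm can. A call is refused whole if a number of a shift passes 62.5 or a number of a turn 0.188, either way. A call with a gripper value outside its range is refused whole. The fingers move at their own pace and stop on an object; "force" is the grip in N (left out, the last holds). Time passes only in rows, so rows that do not move let the fingers close. It gives the time, the measured TCP pose, the force, the opening and the grip force at its end, in the units of the state.
- ctrl.get_obs(): the state, without advancing time (a new reading comes with each control period).
- cams.get_image(name): name is "side" or "top" or "wrist"; returns the picture (400x640x3 uint8, red, green, blue); there is no depth.
- cams.camera_info(name): a dict with "intrinsics" (3x3 intrinsics, pixels), "T" (4x4, takes a point from camera to world coordinates); the wrist camera has in their place "hand_eye" (4x4, takes a point from camera to tool coordinates, whose origin is the TCP and whose axes are the flange's). Camera axes: x right, y up, looking along -z (the intrinsics and any distortion apply to the point x, -y, -z); pixel columns grow to the right and rows downward; lengths in m; the calibration is good to about 2 mm. The wrist camera is an equidistant fisheye: a pixel r from the principal point sees the ray r / f radians off the axis. A picture is of the moment at which its call begins: read the wrist's pose just before it. camera_info takes no time and is no camera call.
- ticket.sign_off(): hands the job in; it is judged then, once.
The state is a dict: "time_s": time; "q": joint angles; "joint_velocities": joint speeds; "effort": joint torques, N m; "ee_pos": TCP position; "ee_rot": TCP orientation; "contact_force": force on the tool from outside, world axes, zero at the start; "wrist_torque": the same for the moment, N m; "opening": finger opening in m; "finger_force": force on a finger pad.
Only numpy, scipy, OpenCV 4.12 (cv2) and the standard library are available. Lean on these libraries where they do the work, as an engineer would, in place of code of your own. Each camera call takes 0.05 s, during which the arm holds its last target. There are 200 camera calls.

## Task

In the yellow hand carrier one of the two small parts boxes stands apart from the other: slide it up flush against its neighbour so that the gap between them is closed. Then take the carrier by its black handle, lift it straight up and level, contents and all, about ten centimetres clear of the bench mat, and finish while still holding it there, steady and level. Never tip the carrier, and leave the other things on the bench where they are.

Things in the scene. Friction and masses are not known exactly. Their poses are not given: they have to be found in the camera images.
- carrier: Yellow hand carrier, loose on a grey mat, 168 mm wide (x), 250 mm long (y, within 30 degrees of world y), z up; origin: centre of its underside. Floor 4 mm thick; lip all round 14 mm high, 4 thick; at x = 0 a divider along y, 10 thick, 26 high. Bay at -x holds a fixed motor, 57 mm high, y -100 to +19 mm. 0.43-0.6 kg, up to 0.93 with boxes; packed, balances within 20 mm of handle's middle.
- handle (a point): Centre of the black handle bar of the carrier: bar 20 mm thick (carrier x), 120 mm long (carrier y), 22 mm tall, from 62 to 84 mm above the carrier's underside (this point is at 73 mm). Axes as the carrier's.
- bay (a point): Middle of the floor (top face) of the parts-box bay on the carrier's +x side, 42.5 mm off the carrier's centre line and 4 mm above its underside; axes as the carrier's. The bay is 75 mm wide (x) and free from -121 to +121 mm along y; the two boxes stand in it in a row along y.
- red_box: Closed parts box, white with red lid, 66 mm (its x) by 70 mm (y) by 44 mm high, plain upright sides, 0.08 to 0.17 kg, loose in the bay; origin: centre of its underside, axes nearly the carrier's. Either this or the blue-lidded box stands within 7 mm of the carrier's +y end lip; the other stands apart, a gap of 38 to 76 mm nearer the -y end: slide that one towards +y.
- blue_box: The same box with a blue lid: 66 mm (x) by 70 mm (y) by 44 mm high, origin at the centre of its underside. When the two boxes are flush their origins are 70 mm apart.
- spray_can: Bystander: standing red spray can, 60 mm across, 170 mm high, origin at the centre of its underside. Leave alone.
- screw_jar: Bystander: small jar with a green cap, 60 mm across, 70 mm high, origin at the centre of its underside. Leave alone.
- screwdriver: Bystander: screwdriver with an orange handle lying on the bench beyond the carrier. Leave alone.
- wrench: Bystander: steel wrench lying on the bench beyond the carrier. Leave alone.
Not all that is in view belongs to the job. Leave any brown look-alike of the red_box alone. Leave any pink look-alike of the blue_box alone.

How it is judged (in metres and radians):
On the way, in this order (a step that is already met when the one before it is completed fails the run):
1. the two parts boxes stand flush, gap closed, in the carrier while it is still on the bench (horizontal distance between red_box and blue_box below 0.0735 m and angle between the y axis of red_box and the y axis of blue_box, either way round below 0.1 rad and z of each of red_box, blue_box in the frame of carrier below 0.01 m and height (world z) of carrier below 0.02 m), for 0.2 s.
2. the carrier is lifted clear of the bench, level (height (world z) of carrier above 0.06 m and angle between carrier's own z axis and vertical below 0.12 rad), for 0.3 s.
At the end, for the whole second after the job is handed in: Carrier held by the fingers, underside 60-160 mm above the bench, tilt under 0.12 rad, at rest (30 mm/s, 0.15 rad/s), touching no can or jar, its middle over the mat (x 0.38-0.68, |y| < 0.25); both boxes flat in their bay, square within 0.1 rad, gap under about 4 mm (all of step 2 and height (world z) of carrier below 0.16 m and linear speed of carrier below 0.03 m/s and angular speed of carrier below 0.15 rad/s and contact force between carrier and the fingers above 3 N and contact force between carrier and spray_can below 0.2 N and contact force between carrier and screw_jar below 0.2 N and horizontal distance between red_box and blue_box below 0.0745 m and angle between the y axis of red_box and the y axis of blue_box, either way round below 0.1 rad and z of red_box in the frame of carrier between -0.005 and 0.01 m and z of blue_box in the frame of carrier between -0.005 and 0.01 m and x of red_box in the frame of carrier between 0.03 and 0.055 m and x of blue_box in the frame of carrier between 0.03 and 0.055 m and world x of carrier between 0.38 and 0.68 m and world y of carrier between -0.25 and 0.25 m); the arm keeps its last pose, push and grip.
It fails at once if the carrier is tipped more than 0.3 rad (17 degrees) (angle between carrier's own z axis and vertical above 0.3 rad).
It fails at once if a bystander is moved more than 30 mm (distance of any of spray_can, screw_jar, screwdriver, wrench from where it was at the start of the episode above 0.03 m).
It also fails if it takes over 51 s, if anything falls off the work surface, if the arm or the gripper's body presses on something with over 40 N, if the wrist force passes 120 N, or if a joint passes its speed limit or range.

## Working session

There is one attempt and no reset: what is moved stays moved. The work goes in short steps, Python scripts to look and compute and a tool call to move; the robot and the scene stay as the last step left them, time stands still between calls to the robot, and variables do not carry over. Pictures are saved under pics/ and viewed, at most 10 in all, crops included, and the job is handed in when it is done.

Besides the shell and the picture viewer there is one more tool, called after "Request:" as name(argument=value, ...) on one line, values as JSON. jog_arm: Moves the arm, as the interface text tells. Its arguments: {"type":"object","properties":{"deltas":{"type":"array"},"force":{"type":"number"}},"required":["deltas"]}

```bash
ls; mkdir -p pics; python3 - <<'E'
from cell import ctrl,cams
import cv2
for n in ("top","side"):
    cv2.imwrite(f"pics/{n}0.png",cams.get_image(n)[:,:,::-1]); i=cams.camera_info(n); print(n,i)
print(cams.camera_info("wrist"),ctrl.pinch_z,ctrl.get_obs())
E
```

```text
pics
top {'intrinsics': array([[500.95183536,   0.        , 330.01884548],
       [  0.        , 500.95183536, 196.51386299],
       [  0.        ,   0.        ,   1.        ]]), 'T': array([[ 0.01188108,  0.99440234, -0.10498968,  0.43589643],
       [-0.99979983,  0.01350422,  0.01476263,  0.01983123],
       [ 0.0160978 ,  0.10479326,  0.99436373,  1.63528724],
       [ 0.        ,  0.        ,  0.        ,  1.        ]])}
side {'intrinsics': array([[404.34607001,   0.        , 326.41191419],
       [  0.        , 404.34607001, 199.85312464],
       [  0.        ,   0.        ,   1.        ]]), 'T': array([[ 0.98776657,  0.0941866 , -0.12428232,  0.45590426],
       [-0.15486409,  0.68593908, -0.71098853, -0.87718671],
       [ 0.01828451,  0.72153757,  0.69213382,  0.94819813],
       [ 0.        ,  0.        ,  0.        ,  1.        ]])}
{'intrinsics': array([[309.70691629,   0.        , 320.06987128],
       [  0.        , 309.70691629, 206.78592994],
       [  0.        ,   0.        ,   1.        ]]), 'hand_eye': array([[ 1.41342528e-03,  9.63692325e-01,  2.67011431e-01,
   
[... 274 characters left out ...]
0]])} 0.0187 {'time_s': 0.1, 'q': array([ 7.24788010e+01,  1.79996557e+01, -2.74823076e+00,  6.93391696e+01,
       -3.92026331e-04,  9.00000086e+01]), 'joint_velocities': array([ 0.03238841, -0.02699864,  0.15799224,  0.09485668,  0.07649782,
        0.04937739]), 'effort': array([ 1.44380760e-03, -5.40767419e+01,  3.40541482e+01,  1.11688825e-02,
       -2.70755697e-05,  1.30257925e-05]), 'ee_pos': array([0.18048321, 0.57167447, 0.23052789]), 'ee_rot': array([-1.79912944e+02,  3.92038994e-04,  1.62478793e+02]), 'contact_force': array([-0.20918024,  0.11879453, -0.5619758 ]), 'wrist_torque': array([-0.00166344,  0.00375786, -0.05182783]), 'finger_force': 0.0, 'opening': 0.08520124657343194}
```

View pics/top0.png

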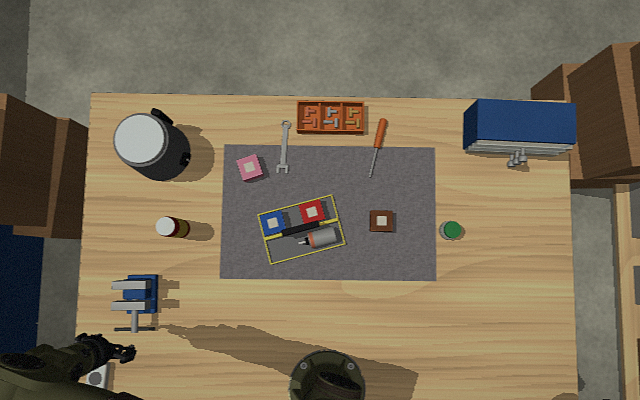

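View pics/side0.png

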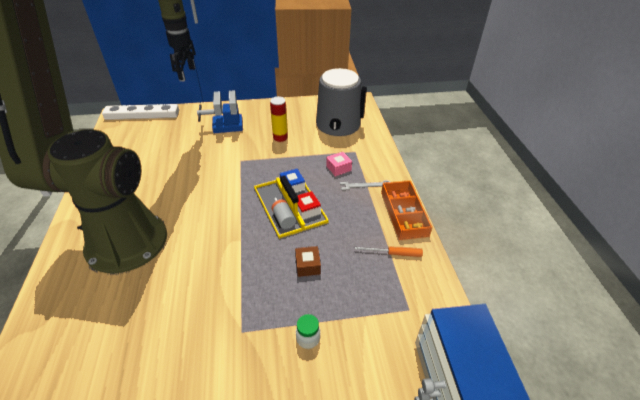

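Blue box (273,222) is at the +y end (left in the top view). Red box (313,211) stands apart. The carrier is about (301,229), turned some 13°. I'll zoom in and measure.

```bash
cat > h.py <<'E'
import numpy as np,cv2
from cell import ctrl,cams
def ray(name,u,v,z):
    i=cams.camera_info(name);K=i["intrinsics"];T=i["T"]
    d=T[:3,:3]@np.array([(u-K[0,2])/K[0,0],-(v-K[1,2])/K[1,1],-1]);o=T[:3,3]
    return o+d*(z-o[2])/d[2]
def proj(name,P):
    i=cams.camera_info(name);K=i["intrinsics"];T=i["T"]
    c=(np.asarray(P)-T[:3,3])@T[:3,:3]
    return np.stack([K[0,0]*c[:,0]/-c[:,2]+K[0,2],-K[1,1]*c[:,1]/-c[:,2]+K[1,2]],1)
E
python3 - <<'E'
from h import *
im=cv2.imread("pics/top0.png");hsv=cv2.cvtColor(im,cv2.COLOR_BGR2HSV)
win=np.zeros(im.shape[:2],np.uint8);win[185:275,250:355]=1
y=(cv2.inRange(hsv,(22,150,80),(35,255,255))>0)&(win>0)
p=np.argwhere(y)[:,::-1].astype(np.float32)
r=cv2.minAreaRect(p);print(r)
c=cv2.boxPoints(r);w=np.array([ray("top",*q,0.014) for q in c]);print(w.round(4))
print("side lens",[np.linalg.norm(w[i]-w[i-1]).round(4) for i in range(4)],"centre",w.mean(0))
for n,lo,hi in(("red",(0,170,90),(6,255,255)),("red2",(172,170,90),(180,255,255)),("blue",(100,150,60),(125,255,255))):
    m=cv2.inRange(hsv,lo,hi)*win; q=np.argwhere(m>0)[:,::-1].astype(np.float32)
    if len(q)>5:
        b=cv2.minAreaRect(q);print(n,len(q),b,ray("top",*b[0],0.048))
cv2.imwrite("pics/crop.png",cv2.resize(im[185:275,250:355],None,fx=6,fy=6,interpolation=cv2.INTER_CUBIC))
E
```

```text
((301.0076904296875, 228.8615264892578), (51.65871047973633, 77.268798828125), 74.74488067626953)
[[ 0.5466  0.2315  0.014 ]
 [ 0.6161 -0.0089  0.014 ]
 [ 0.455  -0.0546  0.014 ]
 [ 0.3873  0.1837  0.014 ]]
side lens [np.float64(0.1663), np.float64(0.2503), np.float64(0.1674), np.float64(0.2478)] centre [0.50127413 0.08793465 0.014     ]
red 294 ((311.34906005859375, 211.4717254638672), (20.329362869262695, 21.56560516357422), 74.05460357666016) [0.5549401  0.05496985 0.048     ]
red2 24 ((308.5, 210.0), (20.0, 21.0), 90.0) [0.55950541 0.06408534 0.048     ]
blue 333 ((272.5, 222.50001525878906), (20.615528106689453, 21.585670471191406), 75.96376037597656) [0.51836662 0.17724178 0.048     ]
```

View pics/crop.png

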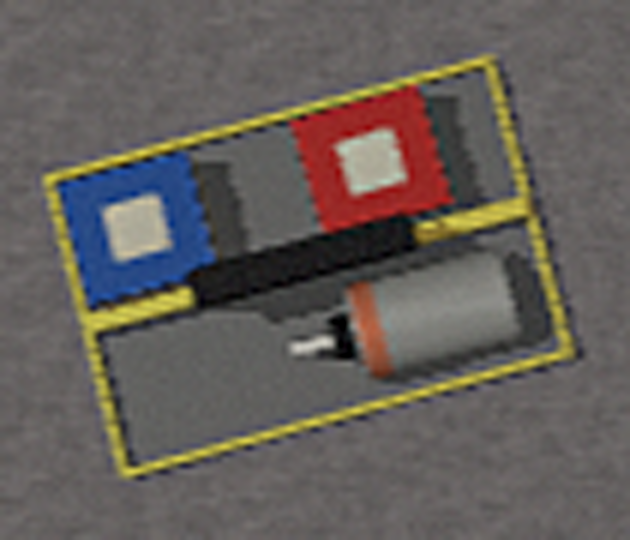

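The measured rim is 250 x 167 mm, as it should be. The carrier's yaw is about 16.0° and its centre (0.501, 0.088). In carrier coordinates red is at (42, -47) mm and blue at (41, 81) mm, so the gap is about 57 mm. I'll go over the space behind the red box with the fingers shut.

Request:
jog_arm(deltas=[[[28, -40.6, -5], -0.0704, 0], [[28, -40.6, -5], -0.0704, 0], [[28, -40.6, -5], -0.0704, 0], [[28, -40.6, -5], -0.0704, 0], [[28, -40.6, -5], -0.0704, 0], [[28, -40.6, -5], -0.0704, 0], [[28, -40.6, -5], -0.0704, 0], [[28, -40.6, -5], -0.0704, 0], [[28, -40.6, -5], -0.0704, 0], [[28, -40.6, -5], -0.0704, 0], [[28, -40.6, -5], -0.0704, 0], [[28, -40.6, -5], -0.0704, 0], [[28, -40.6, -5], -0.0704, 0], [[28, -40.6, -5], -0.0704, 0], [[2, 0, 0], 0, 0], [[0, 0, 0], 0, 0], [[0, 0, 0], 0, 0]])

```text
time_s: 2.22
ee_pos: [0.5739, 0.0047, 0.1613]
ee_rot: [-180.0, -0.0, 106.1]
contact_force: [-0.1, -0.1, -0.1]
opening: -0.0003
finger_force: 0.0
```

```bash
python3 - <<'E'
from h import *
print(ctrl.get_obs())
cv2.imwrite("pics/w1.png",cams.get_image("wrist")[:,:,::-1])
E
```

```text
{'time_s': 2.225, 'q': array([ 4.63524621e-01,  1.73091186e+01, -1.29178150e+01,  5.98069581e+01,
        1.57029434e-02,  7.43689296e+01]), 'joint_velocities': array([ 0.32669662, -0.23526912,  0.05435677,  0.02385715, -0.10559395,
        0.01764504]), 'effort': array([-5.08073587e-01, -5.12755466e+01,  3.24918580e+01, -1.79551262e-02,
       -1.90885429e-02,  2.31734330e-04]), 'ee_pos': array([0.57390842, 0.00473373, 0.16129016]), 'ee_rot': array([-1.79971593e+02, -2.42540377e-02,  1.06094584e+02]), 'contact_force': array([-0.09966946, -0.14556334, -0.14491543]), 'wrist_torque': array([ 0.02594766, -0.05013193, -0.0033063 ]), 'finger_force': 0.0, 'opening': -0.0002999207412475898}
```

View pics/w1.png

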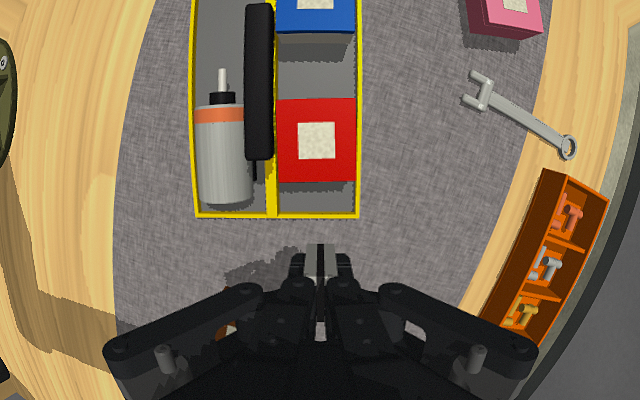

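The red lid's -y edge is at row ~182 (cols 278-355). The -y end lip is at row ~216, and there is free floor between them. The finger linkage spreads wide (cols 105-540), so I'll check its height against the handle.

```bash
cat >> h.py <<'E'
from scipy.spatial.transform import Rotation as Ro
def wray(u,v):
    i=cams.camera_info("wrist");K=i["intrinsics"];H=i["hand_eye"]
    a=np.array([u-K[0,2],v-K[1,2]]);r=np.linalg.norm(a);t=r/K[0,0]
    d=np.array([np.sin(t)*a[0]/r,-np.sin(t)*a[1]/r,-np.cos(t)])
    return H[:3,3],H[:3,:3]@d
def wworld(u,v,z,o):
    c,d=wray(u,v);R=Ro.from_euler("xyz",o["ee_rot"],degrees=True).as_matrix()
    c=o["ee_pos"]+R@c;d=R@d
    return c+d*(z-c[2])/d[2]
C=np.array([.5013,.088]);Y=np.radians(16.)
def car(p):
    d=np.asarray(p)[:2]-C;return np.array([d[0]*np.cos(Y)+d[1]*np.sin(Y),-d[0]*np.sin(Y)+d[1]*np.cos(Y)])
E
python3 - <<'E'
from h import *
o=ctrl.get_obs()
for n,u,v,z in(("lip L",196,216,.014),("lip R",358,216,.014),("redL",279,182,.048),("redR",355,181,.048),("red+yL",277,99,.048),("red+yR",354,98,.048),("blue-yL",276,30,.048),("blue-yR",354,33,.048),("handle -y",259,160,.084),("handle L",247,100,.084),("handle R",273,100,.084)):
    print(n,(car(wworld(u,v,z,o))*1e3).round(1))
for n,u,v in(("tip",320,245),("pivot",265,285),("pivotR",380,285),("link out low",108,345),("link",200,300),("link out",125,345)):
  for x in(0,.011):
    c,d=wray(u,v);print(n,x,((c+d*(x-c[0])/d[0])*1e3).round(1))
E
```

```text
lip L [ -81.7 -122. ]
lip R [  84.1 -120.9]
redL [ 12.  -80.6]
redR [ 76.1 -79.6]
red+yL [ 11.3 -11. ]
red+yR [ 74.1 -10.2]
blue-yL [ 9.9 48.8]
blue-yR [74.1 45.9]
handle -y [  2.6 -57.4]
handle L [ -5.4 -13.7]
handle R [ 13.4 -14.5]
tip 0 [ 0.  -0.2 22.9]
tip 0.011 [11.  -0.2 -3.5]
pivot 0 [  0.  -24.5 -24. ]
pivot 0.011 [ 11.  -20.6 -43. ]
pivotR 0 [  0.   26.3 -24. ]
pivotR 0.011 [ 11.   22.1 -43. ]
link out low 0 [  0.  -74.1 -75.4]
link out low 0.011 [ 11.  -62.3 -86.1]
link 0 [  0.  -49.8 -39.2]
link 0.011 [ 11.  -41.9 -55.8]
link out 0 [  0.  -67.4 -73.4]
link out 0.011 [ 11.  -56.7 -84.5]
```

The red front face is at y ≈ -80 mm and the gap is 57 mm. With this orientation the finger linkage would foul the handle. Turning the tool 90° puts the linkage along the bay, above the boxes and the low lip. I'll turn and then come down in stages.

Request:
jog_arm(deltas=[[[-2, -6.7, 0], -0.1745, 0], [[0, 0, 0], -0.1745, 0], [[0, 0, 0], -0.1745, 0], [[0, 0, 0], -0.1745, 0], [[0, 0, 0], -0.1745, 0], [[0, 0, 0], -0.1745, 0], [[0, 0, 0], -0.1745, 0], [[0, 0, 0], -0.1745, 0], [[0, 0, 0], -0.1745, 0], [[0, 0, -25], 0, 0], [[0, 0, -25], 0, 0], [[0, 0, -25], 0, 0], [[0, 0, -20], 0, 0], [[0, 0, 0], 0, 0], [[0, 0, 0], 0, 0]])

```text
time_s: 4.15
ee_pos: [0.573, -0.0024, 0.0673]
ee_rot: [180.0, -0.1, 16.1]
contact_force: [0.7, -0.3, 0.3]
opening: 0.0001
finger_force: 0.0
```

```bash
python3 - <<'E'
from h import *
o=ctrl.get_obs();print(o["ee_pos"],o["ee_rot"],car(o["ee_pos"]))
cv2.imwrite("pics/w2.png",cams.get_image("wrist")[:,:,::-1])
E
```

```text
[ 0.57302772 -0.00241823  0.0672693 ] [ 1.79984568e+02 -5.71242350e-02  1.60774627e+01] [ 0.04402647 -0.10668642]
```

View pics/w2.png

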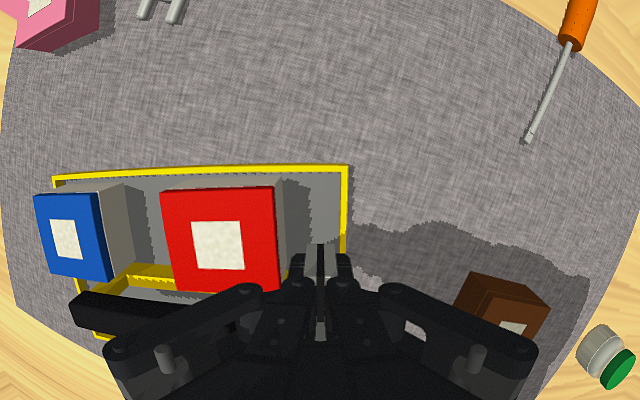

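The fingertips (col 320) are between the red box's edge (col ~282) and the end lip (col ~345). Next I go down to 29 mm.

Request:
jog_arm(deltas=[[[0, 0, -13], 0, 0], [[0, 0, -13], 0, 0], [[0, 0, -12], 0, 0], [[0, 0, 0], 0, 0], [[0, 0, 0], 0, 0]])

```text
time_s: 4.82
ee_pos: [0.5726, -0.003, 0.0282]
ee_rot: [-180.0, 0.0, 16.0]
contact_force: [1.2, 0.7, 0.2]
opening: -0.0002
finger_force: 0.0
```

Request:
jog_arm(deltas=[[[-1.65, 5.77, 0], 0, 0], [[-1.65, 5.77, 0], 0, 0], [[-1.1, 3.84, 0], 0, 0], [[-1.1, 3.84, 0], 0, 0], [[-1.1, 3.84, 0], 0, 0], [[-1.1, 3.84, 0], 0, 0], [[-1.1, 3.84, 0], 0, 0], [[-1.1, 3.84, 0], 0, 0], [[-1.1, 3.84, 0], 0, 0], [[-1.1, 3.84, 0], 0, 0], [[-1.1, 3.84, 0], 0, 0], [[-1.1, 3.84, 0], 0, 0], [[-1.1, 3.84, 0], 0, 0], [[-1.1, 3.84, 0], 0, 0], [[0, 0, 0], 0, 0], [[0, 0, 0], 0, 0]])

```text
time_s: 6.82
ee_pos: [0.5554, 0.0553, 0.0278]
ee_rot: [-179.9, 0.1, 16.0]
contact_force: [-0.2, 0.4, -0.1]
opening: -0.0001
finger_force: 0.0
```

```bash
python3 - <<'E'
from h import *
o=ctrl.get_obs();print(o["ee_pos"],car(o["ee_pos"]),o["contact_force"])
im=cams.get_image("wrist")[:,:,::-1]; t=cams.get_image("top")[185:275,250:355,::-1]
cv2.imwrite("pics/w3.png",np.vstack([np.pad(cv2.resize(t,(233,200)),((0,0),(0,407),(0,0))),im]))
E
```

```text
[0.55537259 0.05527102 0.02783345] [ 0.04295658 -0.04636554] [-0.1913394   0.41031312 -0.08303057]
```

View pics/w3.png

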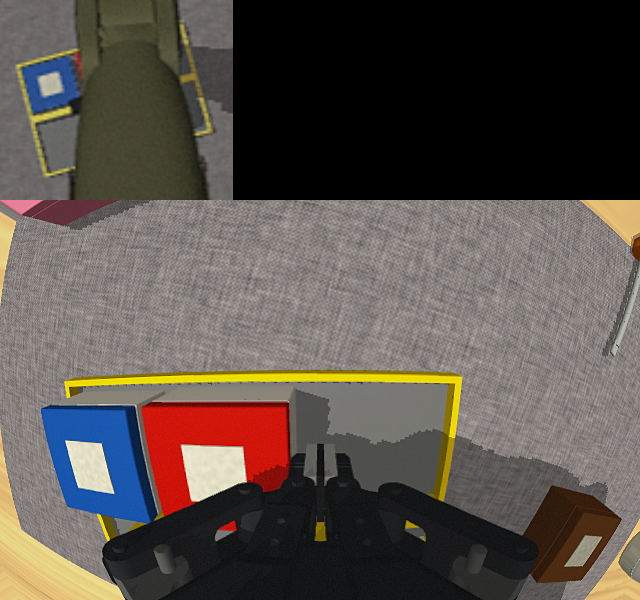

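The gap is nearly closed: the blue lid's edge is at col ~137 and the red lid's at ~144. I'll measure what remains (rows in the composite are offset by 200).

```bash
python3 - <<'E'
from h import *
o=ctrl.get_obs()
for n,u,v in(("blue r",137,207),("blue r low",156,320),("blue l",42,208),("red l",144,203),("red l2",162,270),("red r",290,203),("red r2",289,245)):
    print(n,(car(wworld(u,v,.048,o))*1e3).round(1))
E
```

```text
blue r [76.1 39.5]
blue r low [12.6 43.1]
blue l [ 75.3 113.9]
red l [78.1 35.1]
red l2 [44.3 31.4]
red r [ 78.  -33.3]
red r2 [ 59.5 -32.4]
```

Request:
jog_arm(deltas=[[[-0.55, 1.92, 0], 0, 0], [[-0.55, 1.92, 0], 0, 0], [[-0.55, 1.92, 0], 0, 0], [[-0.55, 1.92, 0], 0, 0], [[-0.55, 1.92, 0], 0, 0], [[0, 0, 0], 0, 0], [[0, 0, 0], 0, 0]])

```text
time_s: 7.8
ee_pos: [0.5533, 0.0644, 0.0283]
ee_rot: [-180.0, 0.0, 16.0]
contact_force: [-0.1, -0.4, -0.3]
opening: 0.0002
finger_force: 0.2
```

```bash
python3 - <<'E'
from h import *
o=ctrl.get_obs();print(o["ee_pos"],car(o["ee_pos"]),o["contact_force"])
im=cams.get_image("wrist")[:,:,::-1]
cv2.imwrite("pics/w4.png",cv2.resize(im[150:350,0:330],None,fx=2.4,fy=2.4,interpolation=cv2.INTER_CUBIC))
E
```

```text
[0.55333375 0.06437504 0.02827115] [ 0.04350613 -0.03705222] [-0.06186595 -0.39373962 -0.3283047 ]
```

View pics/w4.png

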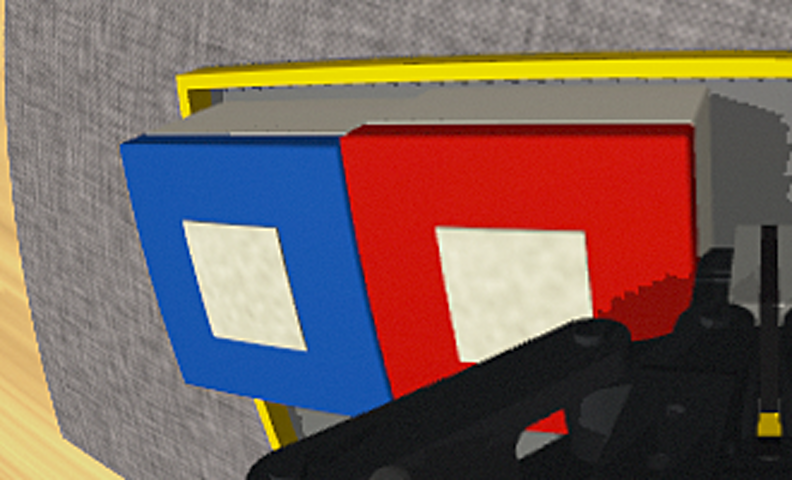

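The boxes are flush: the red and blue lids meet along a line from (345,135) to (390,400), with no gap. I'll back off, rise, turn to the handle orientation and open the fingers.

Request:
jog_arm(deltas=[[[0.8, -2.9, 0], 0, 0], [[0, 0, 20], 0, 0], [[0, 0, 30], 0, 0], [[0, 0, 40], 0, 0], [[0, 0, 42], 0, 0], [[-5.7, 3.1, 0], 0.1745, 85], [[-5.7, 3.1, 0], 0.1745, 85], [[-5.7, 3.1, 0], 0.1745, 85], [[-5.7, 3.1, 0], 0.1745, 85], [[-5.7, 3.1, 0], 0.1745, 85], [[-5.7, 3.1, 0], 0.1745, 85], [[-5.7, 3.1, 0], 0.1745, 85], [[-5.7, 3.1, 0], 0.1745, 85], [[-5.7, 3.1, 0], 0.1745, 85], [[0, 0, 0], 0, 85], [[0, 0, 0], 0, 85]])

```text
time_s: 9.85
ee_pos: [0.5031, 0.0892, 0.1604]
ee_rot: [180.0, 0.0, 105.8]
contact_force: [-0.5, 0.2, 0.6]
opening: 0.085
finger_force: 0.0
```

```bash
python3 - <<'E'
from h import *
o=ctrl.get_obs();print(o["ee_pos"],o["ee_rot"],car(o["ee_pos"]),o["opening"])
cv2.imwrite("pics/w5.png",cams.get_image("wrist")[:,:,::-1])
E
```

```text
[0.50313023 0.08917805 0.16038801] [1.79981672e+02 1.49859784e-03 1.05841604e+02] [0.00208404 0.00062793] 0.08499140297831384
```

View pics/w5.png

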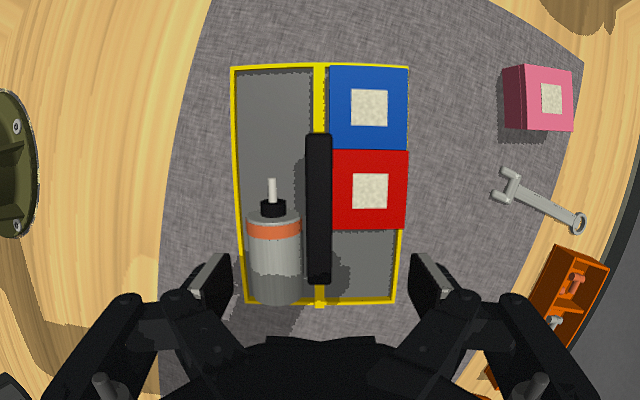

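The boxes are flush (blue/red join at row 150). The handle bar runs from (318,133) to (319,284), with side edges at cols ~306 and ~332.

```bash
python3 - <<'E'
from h import *
o=ctrl.get_obs()
for n,u,v,z in(("h+yL",308,134,.084),("h+yR",330,134,.084),("h-yL",308,282,.084),("h-yR",330,282,.084),("midL",306,190,.084),("midR",332,190,.084),("lip+yL",231,67,.014),("lip+yR",408,66,.014),("lip-yL",246,303,.014),("lip-yR",393,303,.014),("blue TL",329,66,.048),("blue BR",408,150,.048),("red BL",332,229,.048),("red BR",405,230,.048)):
    p=wworld(u,v,z,o);print(n,p[:2].round(4),(car(p)*1e3).round(1))
E
```

```text
h+yL [0.4781 0.1454] [-6.5 61.5]
h+yR [0.4929 0.1496] [ 8.9 61.5]
h-yL [0.5087 0.0339] [ -7.8 -54. ]
h-yR [0.5257 0.0388] [  9.9 -54. ]
midL [0.4875 0.1061] [-8.2 21.2]
midR [0.5056 0.1113] [10.6 21.2]
lip+yL [0.388  0.1864] [-81.8 125.8]
lip+yR [0.5479 0.233 ] [ 84.8 126.6]
lip-yL [ 0.457  -0.0524] [ -81.3 -122.7]
lip-yR [ 0.6155 -0.007 ] [  83.6 -122.8]
blue TL [0.478  0.2028] [  9.3 116.7]
blue BR [0.5611 0.1554] [76.1 48.3]
red BL [0.5191 0.0708] [ 12.3 -21.5]
red BR [0.5827 0.0874] [ 78. -23.]
```

The handle's middle is at about (1, 3) mm in the carrier frame and the tool is at (2, 1). I'll correct for that, descend to TCP z = 56 mm and close.

Request:
jog_arm(deltas=[[[-1.4, 1, -26], 0.003, 85], [[0, 0, -26], 0, 85], [[0, 0, -26], 0, 85], [[0, 0, -16], 0, 85], [[0, 0, -10], 0, 85], [[0, 0, 0], 0, 85], [[0, 0, 0], 0, 60], [[0, 0, 0], 0, 40], [[0, 0, 0], 0, 28], [[0, 0, 0], 0, 22], [[0, 0, 0], 0, 10], [[0, 0, 0], 0, 5], [[0, 0, 0], 0, 0], [[0, 0, 0], 0, 0], [[0, 0, 0], 0, 0]], force=100)

```text
time_s: 11.78
ee_pos: [0.5018, 0.0904, 0.0568]
ee_rot: [180.0, -0.0, 106.2]
contact_force: [-1.2, -0.5, 6.6]
opening: 0.0186
finger_force: 98.5
```

Request:
jog_arm(deltas=[[[0, 0, 3], 0, 0], [[0, 0, 5], 0, 0], [[0, 0, 6], 0, 0], [[0, 0, 6], 0, 0], [[0, 0, 0], 0, 0], [[0, 0, 0], 0, 0]], force=120)

```text
time_s: 12.52
ee_pos: [0.5014, 0.0903, 0.0763]
ee_rot: [-180.0, -0.0, 106.2]
contact_force: [-0.5, 0.5, -7.6]
opening: 0.0179
finger_force: 117.7
```

```bash
python3 - <<'E'
from h import *
o=ctrl.get_obs();print(o)
cv2.imwrite("pics/w6.png",cams.get_image("wrist")[:,:,::-1])
for n,u,v in():pass
E
```

```text
{'time_s': 12.525, 'q': array([ 1.02036150e+01,  1.51692161e+01, -2.80871189e+01,  4.67458449e+01,
        1.48216221e-03,  8.40258341e+01]), 'joint_velocities': array([ 0.00298577,  0.13494773, -0.15871685, -0.03151099,  1.33693239,
       -0.1361379 ]), 'effort': array([-1.31126231e-03, -5.02926350e+01,  3.22417259e+01, -5.53038740e-02,
       -3.47787759e-02, -3.96205360e-04]), 'ee_pos': array([0.50142404, 0.09026178, 0.0762843 ]), 'ee_rot': array([-1.79997986e+02, -1.70100391e-03,  1.06177781e+02]), 'contact_force': array([-0.51785205,  0.49812219, -7.58742391]), 'wrist_torque': array([0.07897863, 0.0206474 , 0.06189169]), 'finger_force': 117.72470355033875, 'opening': 0.017941554067417494}
```

View pics/w6.png

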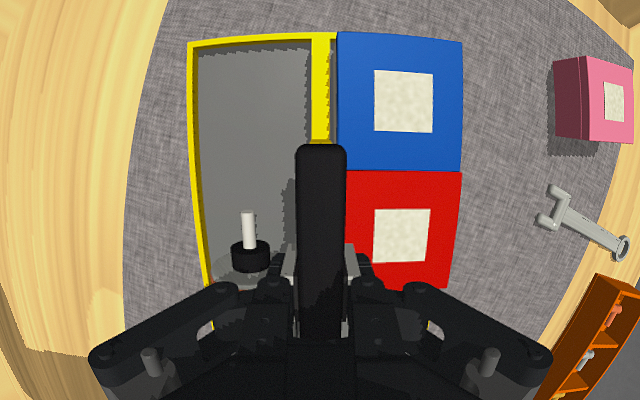

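The carrier is fully off the bench (7.6 N, about 0.08 N m) and looks level. The pads hold the bar at its middle and the boxes are still flush (join at row 170). I'll lift the rest of the way smoothly.

Request:
jog_arm(deltas=[[[0, 0, 4], 0, 0], [[0, 0, 8], 0, 0], [[0, 0, 10], 0, 0], [[0, 0, 12], 0, 0], [[0, 0, 12], 0, 0], [[0, 0, 12], 0, 0], [[0, 0, 10], 0, 0], [[0, 0, 8], 0, 0], [[0, 0, 4], 0, 0], [[0, 0, 0], 0, 0], [[0, 0, 0], 0, 0], [[0, 0, 0], 0, 0], [[0, 0, 0], 0, 0], [[0, 0, 0], 0, 0], [[0, 0, 0], 0, 0], [[0, 0, 0], 0, 0]])

```text
time_s: 14.58
ee_pos: [0.5015, 0.0903, 0.1563]
ee_rot: [180.0, 0.0, 106.2]
contact_force: [-0.2, -0.2, -7.5]
opening: 0.0182
finger_force: 117.9
```

```bash
python3 - <<'E'
from h import *
o=ctrl.get_obs();print(o["ee_pos"],o["contact_force"],o["wrist_torque"],o["joint_velocities"].round(2))
a=cv2.imread("pics/w6.png");b=cams.get_image("wrist")[:,:,::-1]
s=cams.get_image("side")[120:280,200:360,::-1]
# shift of the carrier's +y half between the two wrist views (tool frame): reveals sag/tilt
print(cv2.phaseCorrelate(a[40:240,330:465,0].astype(np.float32),b[40:240,330:465,0].astype(np.float32)))
cv2.imwrite("pics/e.png",np.hstack([b,np.pad(s,((0,240),(0,0),(0,0)))]))
E
```

```text
[0.50151003 0.09026965 0.15631092] [-0.21306652 -0.22253216 -7.45543671] [0.01862291 0.02156026 0.04230365] [ 0.09 -0.05 -0.1   0.02 -0.02  0.05]
((0.161229729212792, -0.31713113978148044), 0.9715279165197301)
```

View pics/e.png

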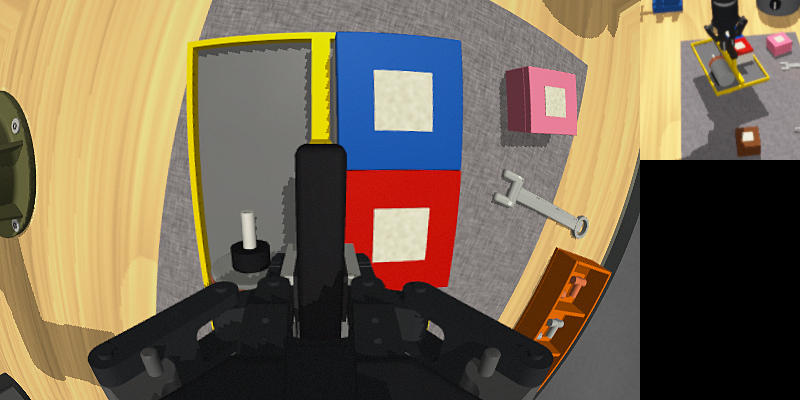

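The carrier hangs about 100 mm up. It hasn't shifted in the grip (0.3 px between views), it's level and at rest, and the boxes are flush with their join at row 170.

```bash
python3 -c "
from cell import ticket
print(ticket.sign_off())"
```

```text
the job is handed in; nothing more can be done
None
```

The red box now stands flush against the blue one, and the job was handed in with the arm holding the carrier by its handle, level and steady about 100 mm above the mat; the sign-off returned no verdict.

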